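# Open the coolant valve of the purple-capped tube tray

### The job

Two cooled trays of blood sample tubes stand on the lab bench, each with a blue wing key on the coolant pipe at its front. Open the valve of the tray with the purple-capped tubes fully, by turning its wing key clockwise (seen from above) until the wings lie in line with the pipe, then let go. Leave the key of the yellow-capped tray as it is, and do not knock the amber jar away or over.

Things in the scene. Friction and masses are not known exactly. Their poses are not given: they have to be found in the camera images.
- purple_key (a point): Blue wing key of the tray with purple caps: point on its upright axis, 10 mm under its top, 82 mm above the table. The wings are one upright bar 60 mm tip to tip, 10 thick, 44 to 92 mm above the table; x along the wings, z up. The tray's upright panel, 37 mm from the axis, top 56 mm above the table, clears the wing tips by 7 mm. Nearest tubes (tops at 95 mm) are 80 mm off the axis.
- purple_valve (a joint): Angle of that key. 0 = shut: wings square to the 12 mm steel pipe under it, pointing at the panel. Grows clockwise seen from above; 1.57 = fully open: wings in line with the pipe, parallel to the panel; stop at 1.62. Starts at 0.2 to 0.6. Turns stiffly (0.12 N m) and stays where it is left. Fingertips kept above 60 mm pass over the panel.
- yellow_wing_tip (a point): End of one wing of the blue key of the like tray holding yellow caps (same sizes and make), 30 mm from that key's axis, 82 mm above the table; x points outward along the wing. This key may stand at any angle and must stay as it is.
- jar: Loose amber jar with a white cap, 48 mm across and 75 mm tall, standing on the bench near the two trays' fronts, between them; origin at the centre of its underside.

How it is judged:
By the outcome, as a careful person would: the job done as asked, in the order asked, and still so for the second after the job is handed in, with the robot touching nothing.
It also fails if it takes over 32 s, if anything falls off the work surface, if the arm or the gripper's body presses on something with over 40 N, if the wrist force passes 120 N, or if a joint passes its speed limit or range.

### The arm

A 6-joint arm with a two-finger parallel gripper is mounted at the origin on the work surface. World frame = base frame: x ahead of the robot, y to its left, z up, the work surface at z = 0. Lengths are in m, angles in degrees, forces in N, time in s.
With the tool pointing down it reaches from about 0.325 to 0.75 m from the base axis. Payload 7.6 kg.
Tool frame: the origin (TCP) lies midway between the tips of the shut fingers; the grasp point (between the pads) lies 19 mm behind it; z points along the fingers, y is the line along which they close (so a half turn about z gives the same grasp; the last joint's range is limited). The gripper opens to 85 mm and grips with 20 to 120 N. Pads are 22 mm wide; open, the fingers measure 114 mm over their backs; the gripper's body (76 mm by 85 mm) begins 54 mm behind the grasp point. The pads swing forward as they close: fully open they stand 13 mm farther back than shut.
Start: joints at [-80.403, 2.991, 80.254, -0, 96.75, -4.028], TCP at [0.124, -0.51, 0.231] pointing down, gripper open.
Joint ranges: [-166.34, 166.34], [-52.06, 124.39], [6.96, 135.62], [-60.46, 240.46], [14.63, 156.25], [-167.68, 167.68]. Speed limits (degrees/s): [147.25, 147.25, 172.46, 180, 180, 180].

### API

Orientations are given as a 3x3 rotation matrix whose columns are the frame's x, y, z axes.
In Python, from station import sense, imaging, arm, finder gives the robot as it stands.
- The arm moves only by the tool play_rows, never from a script. Its argument "commands" is a list of rows, each a list of 2 entries, a list of its own where there are three numbers: the shift along the world's x, y, z in m, then the turn about the world's z in rad. In form: [[[x, y, z], turn], ...]. A call has 1 to 20 rows; each row shifts and turns the commanded pose from where the row before left it; what a row does not reach is not made up. A row lasts 1/12 s, in which the tool goes at most 41.7 mm and 7.16 degrees, less where a joint would pass 70% of its speed; a pose out of reach is approached as far as the arm can. A call with a gripper value outside its range is refused whole. "grip" is the finger opening in m, from 0 to 0.0854, set as the call begins (left out, the last holds). The fingers move at their own pace and stop on an object; "grip_force" is the grip in N (left out, the last holds). Time passes only in rows, so rows that do not move let the fingers close. It gives the time, the measured TCP pose, the force, the opening and the grip force at its end, in the units of the state.
- sense(): the state, without advancing time (a new reading comes with each control period).
- imaging.read_camera(name): name is "scene" or "top" or "wrist"; returns the picture (400x640x3 uint8, red, green, blue); there is no depth.
- imaging.camera_info(name): a dict with "fx", "fy", "cx", "cy" (pixels), "view" (4x4, takes a point from world to camera coordinates). Camera axes: x right, y down, z forward; pixel columns grow to the right and rows downward; lengths in m; the calibration is good to about 2 mm. A picture is of the moment at which its call begins: read the wrist's pose just before it. camera_info takes no time and is no camera call; for the wrist camera it gives the pose at the moment of the call.
- arm.job_done(): hands the job in; it is judged then, once.
Trained networks look in the newest picture that a camera, given by its name, has taken for a name from the list of things; names that differ only in an ending like _2 or _b are one class to them, and where a whole thing is asked for, a point or a joint stands for the part that bears it (a point fixed in the world has none). Each returns a list of dicts, best first, with "score" (0 to 1); they miss things now and then, are a little off and sometimes report something else, mostly with a low value. They report only what shows in the picture. A call takes as long as a camera call.
- finder.find_in(camera, thing): "box" ([centre column, centre row, width, height] in pixels, round what is visible of it).
The state is a dict: "time_s": time; "q": joint angles; "qvel": joint speeds; "effort": joint torques, N m; "ee_pos": TCP position; "ee_rot": TCP orientation; "wrist_force": force on the tool from outside, world axes, zero at the start; "wrist_torque": the same for the moment, N m; "grip_width": finger opening in m; "finger_force": force on a finger pad.
Only numpy, scipy, OpenCV 4.12 (cv2) and the standard library are available. Lean on these libraries where they do the work, as an engineer would, in place of code of your own. Each camera call takes 0.05 s, during which the arm holds its last target. There are 200 camera calls.

## Working session

There is one attempt and no reset: what is moved stays moved. The work goes in short steps, Python scripts to look and compute and a tool call to move; the robot and the scene stay as the last step left them, time stands still between calls to the robot, and variables do not carry over. Pictures are saved under pics/ and viewed, at most 10 in all, crops included, and the job is handed in when it is done.

Besides the shell and the picture viewer there is one more tool, called after "Call:" by a JSON object that holds its "api" and its "payload", one argument or row to a line. play_rows: Moves the arm, as the interface text tells. Its arguments: {"type":"object","properties":{"commands":{"type":"array"},"grip":{"type":"number"},"grip_force":{"type":"number"}},"required":["commands"]}

```bash
mkdir -p pics
cat > h.py <<'E'
import numpy as np, cv2
from station import sense, imaging, arm, finder
def ray(cam,uv,z,info=None):
    i=info or imaging.camera_info(cam); V=np.array(i["view"]); R,t=V[:3,:3],V[:3,3]
    c=-R.T@t; d=R.T@np.array([(uv[0]-i["cx"])/i["fx"],(uv[1]-i["cy"])/i["fy"],1])
    return c+d*(z-c[2])/d[2]
def save(cam,name,crop=None,s=1):
    im=imaging.read_camera(cam)[...,::-1]
    if crop: im=im[crop[1]:crop[3],crop[0]:crop[2]]
    cv2.imwrite("pics/"+name+".png",cv2.resize(im,None,fx=s,fy=s,interpolation=cv2.INTER_CUBIC));
E
python3 - <<'E'
from h import *
save("top","top1");save("scene","scene1")
for c in("top","scene"):
  for t in("purple_key","yellow_wing_tip","jar"):
    for r in finder.find_in(c,t)[:3]:
      print(c,t,round(r["score"],2),np.round(r["box"]),np.round(ray(c,r["box"][:2],.082 if t!="jar" else .075),3))
E
```

```text
top purple_key 0.63 [392. 196.  26.  21.] [ 0.461 -0.154  0.082]
top yellow_wing_tip 0.54 [234. 173.  32.  20.] [0.509 0.165 0.082]
top jar 0.71 [317. 222.  26.  27.] [ 0.41  -0.003  0.075]
scene purple_key 0.61 [233. 193.  32.  30.] [ 0.481 -0.142  0.082]
scene yellow_wing_tip 0.77 [391. 248.  34.  24.] [0.529 0.169 0.082]
scene jar 0.84 [315. 206.  28.  41.] [0.458 0.016 0.075]
```

View pics/top1.png

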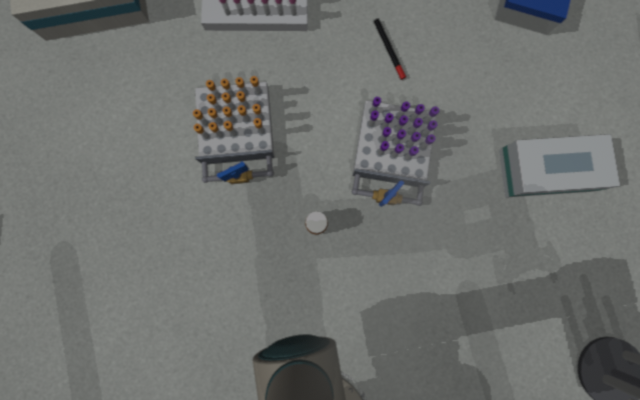

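View pics/scene1.png

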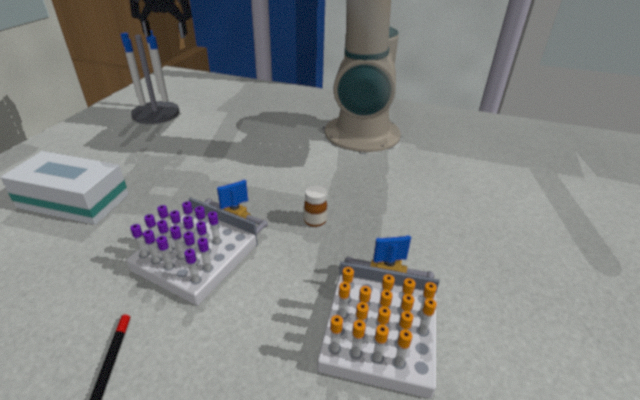

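The top view shows the purple-cap tray at right with its key near (391,193), and the yellow tray's key near (234,172). The jar is at (317,222). I'll zoom in on the purple key.

Run:
```python
from h import *
save("top","top2",(340,150,450,220),7)
im=imaging.read_camera("top").astype(int)
i=imaging.camera_info("top");V=np.array(i["view"]);print(-V[:3,:3].T@V[:3,3])
m=((im[...,2]-im[...,0]>35)&(im[...,2]>80)); m[:,:340]=0;m[:,450:]=0;m[:170]=0;m[225:]=0
v,u=np.nonzero(m);print(len(u),u.min(),u.max(),v.min(),v.max())
(c,s,a)=cv2.minAreaRect(np.stack([u,v],1).astype(np.float32));print(c,s,a)
print(ray("top",c,.085)); 
for b in cv2.boxPoints((c,s,a)): print(b,np.round(ray("top",b,.085),3))
```

```text
[ 0.35927601 -0.00210742  0.8391753 ]
165 380 403 181 205
(391.25006103515625, 192.75003051757812) (7.0710673332214355, 31.819805145263672) 45.0
[ 0.46723175 -0.15159964  0.085     ]
[377.50006 201.50003] [ 0.45  -0.124  0.085]
[400.00006 179.00003] [ 0.495 -0.17   0.085]
[405.00006 184.00003] [ 0.485 -0.18   0.085]
[382.50006 206.50003] [ 0.44  -0.133  0.085]
```

View pics/top2.png

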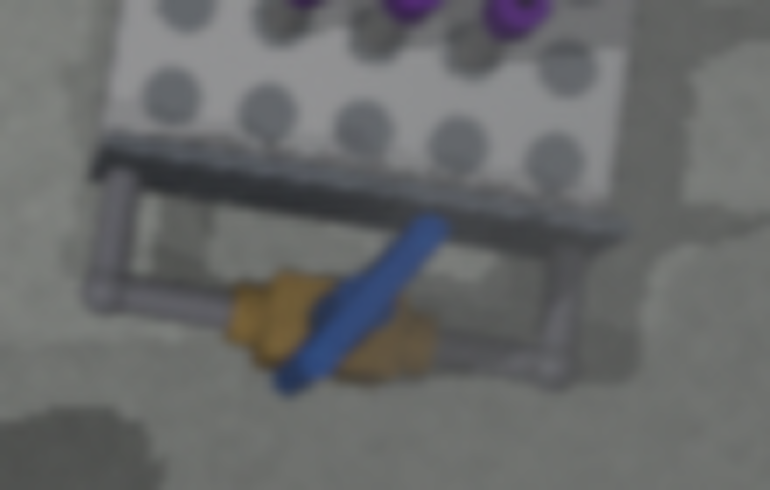

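Run:
```python
from h import *
s=sense();print(s["time_s"],s["q"],np.round(s["ee_rot"],3),s["grip_width"])
for p in[(402.9,181.7),(380.7,205),(391.8,193.3)]:print(np.round(ray("top",p,.092),4))
```

```text
0.5 [-8.04039832e+01  2.99257400e+00  8.02575453e+01 -1.75272215e-03
  9.67508713e+01 -4.02747954e+00] [[ 0.972  0.236 -0.   ]
 [ 0.236 -0.972  0.   ]
 [-0.    -0.    -1.   ]] 0.08549489106349324
[ 0.4884 -0.1741  0.092 ]
[ 0.4418 -0.1287  0.092 ]
[ 0.4651 -0.1513  0.092 ]
```

Call:
{"api": "play_rows", "payload": {
  "commands": [
    [[0.017, 0.018, -0.001], 0.107],
    [[0.017, 0.018, -0.001], 0.107],
    [[0.017, 0.018, -0.001], 0.107],
    [[0.017, 0.018, -0.001], 0.107],
    [[0.017, 0.018, -0.001], 0.107],
    [[0.017, 0.018, -0.001], 0.107],
    [[0.017, 0.018, -0.001], 0.107],
    [[0.017, 0.018, -0.001], 0.107],
    [[0.017, 0.018, -0.001], 0.107],
    [[0.017, 0.018, -0.001], 0.107],
    [[0.017, 0.018, -0.001], 0.107],
    [[0.017, 0.018, -0.001], 0.107],
    [[0.017, 0.018, -0.001], 0.107],
    [[0.017, 0.018, -0.001], 0.107],
    [[0.017, 0.018, -0.001], 0.107],
    [[0.017, 0.018, -0.001], 0.107],
    [[0.017, 0.018, -0.001], 0.107],
    [[0.017, 0.018, -0.001], 0.107],
    [[0.017, 0.018, -0.001], 0.107],
    [[0, 0, 0], 0.107]
  ],
  "grip": 0.05
}}

```text
time_s: 2.17
ee_pos: [0.4485, -0.1655, 0.212]
ee_rot: [[-0.728, 0.685, 0.0], [0.685, 0.728, 0.001], [0.001, 0.001, -1.0]]
wrist_force: [0.1, -0.5, -0.3]
grip_width: 0.0501
finger_force: 0.0
```

Call:
{"api": "play_rows", "payload": {
  "commands": [
    [[0.012, 0.016, 0], 0],
    [[0, 0, 0], 0]
  ]
}}

```text
time_s: 2.33
ee_pos: [0.4598, -0.1504, 0.2122]
ee_rot: [[-0.724, 0.69, 0.0], [0.69, 0.724, 0.001], [0.0, 0.001, -1.0]]
wrist_force: [-0.1, -0.4, -0.1]
grip_width: 0.0498
finger_force: 0.0
```

Run:
```python
from h import *
s=sense();print(s["time_s"],s["q"],s["ee_pos"],np.round(s["ee_rot"],3),s["grip_width"])
save("wrist","w1")
im=imaging.read_camera("wrist").astype(int)
i=imaging.camera_info("wrist");V=np.array(i["view"]);print(-V[:3,:3].T@V[:3,3])
x=V[:3,:3]@np.array([.465,-.151,.092])+V[:3,3];print("pred",i["fx"]*x[0]/x[2]+i["cx"],i["fy"]*x[1]/x[2]+i["cy"])
m=((im[...,2]-im[...,0]>35)&(im[...,2]>80)).astype(np.uint8)
n,l,st,c=cv2.connectedComponentsWithStats(m)
for k in range(1,n):
  if st[k,4]>300:
    v,u=np.nonzero(l==k);r=cv2.minAreaRect(np.stack([u,v],1).astype(np.float32));print(st[k],r)
    for b in cv2.boxPoints(r):print(b,np.round(ray("wrist",b,.092),4))
```

```text
2.3333 [-2.25284286e+01 -3.38565760e+00  8.87835289e+01  6.05270114e-02
  9.45991879e+01 -6.88926058e+01] [ 0.45976373 -0.15043966  0.21224067] [[-0.724  0.69   0.   ]
 [ 0.69   0.724  0.001]
 [ 0.     0.001 -1.   ]] 0.0497860205481364
[ 0.40599211 -0.10063914  0.35511636]
pred 324.243156669427 197.3267100178133
[ 314  157   22   83 1082] ((324.83843994140625, 198.03868103027344), (20.864185333251953, 81.5832290649414), 6.519801139831543)
[309.84207 237.38196] [ 0.4817 -0.1831  0.092 ]
[319.10556 156.32635] [ 0.4386 -0.1314  0.092 ]
[339.8348 158.6954] [ 0.4509 -0.1212  0.092 ]
[330.57132 239.751  ] [ 0.495  -0.1723  0.092 ]
```

View pics/w1.png

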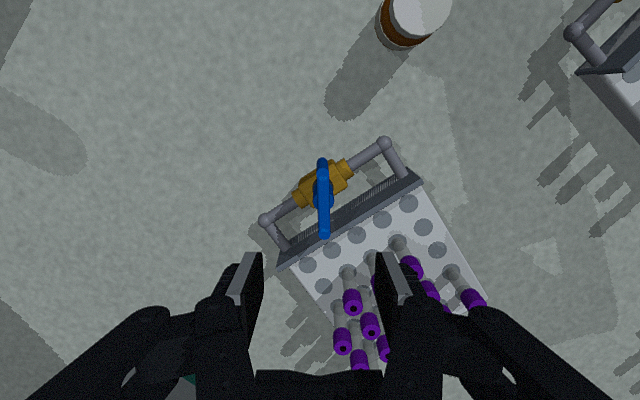

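The wrist view shows the purple key's bar from (321,158) to (325,238), with its centre where the top view predicted. The pipe runs from (265,220) to (385,142), so about 58–60° of clockwise turn remain. Descending to it now.

Call:
{"api": "play_rows", "payload": {
  "commands": [
    [[0.006, -0.001, -0.014], 0.04],
    [[0, 0, -0.022], 0],
    [[0, 0, -0.022], 0],
    [[0, 0, -0.022], 0],
    [[0, 0, -0.022], 0],
    [[0, 0, -0.022], 0],
    [[0, 0, -0.014], 0],
    [[0, 0, -0.008], 0],
    [[0, 0, 0], 0],
    [[0, 0, 0], 0]
  ]
}}

```text
time_s: 3.27
ee_pos: [0.4647, -0.1537, 0.0668]
ee_rot: [[-0.749, 0.663, 0.0], [0.663, 0.749, -0.0], [-0.0, 0.0, -1.0]]
wrist_force: [-0.6, 0.3, -0.1]
grip_width: 0.0501
finger_force: 0.0
```

Run:
```python
from h import *
s=sense();print(s["time_s"],s["ee_pos"],s["wrist_force"])
save("wrist","w2")
```

```text
3.2667 [ 0.46471033 -0.15372524  0.06683997] [-0.57086117  0.25489172 -0.10834547]
```

View pics/w2.png

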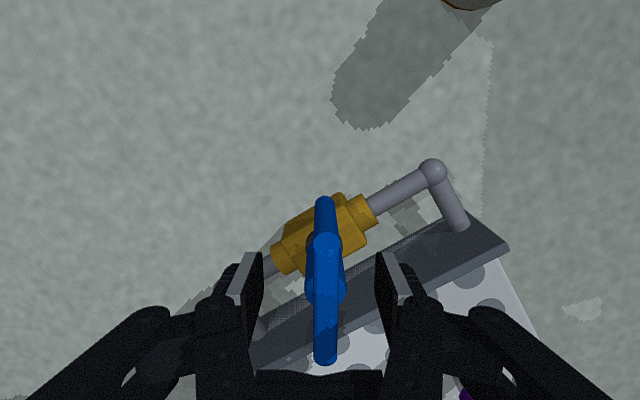

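The fingers straddle the bar, whose top runs from (322,240) to (325,360). It is centred and aligned, so I'll grip.

Call:
{"api": "play_rows", "payload": {
  "commands": [
    [[0.001, 0.002, 0], 0],
    [[0, 0, 0], 0],
    [[0, 0, 0], 0],
    [[0, 0, 0], 0],
    [[0, 0, 0], 0],
    [[0, 0, 0], 0],
    [[0, 0, 0], 0],
    [[0, 0, 0], 0]
  ],
  "grip": 0,
  "grip_force": 50
}}

```text
time_s: 3.98
ee_pos: [0.4662, -0.1514, 0.0675]
ee_rot: [[-0.749, 0.662, 0.002], [0.662, 0.749, -0.001], [-0.002, 0.001, -1.0]]
wrist_force: [-2.4, 1.1, 6.6]
grip_width: 0.0157
finger_force: 48.7
```

Call:
{"api": "play_rows", "payload": {
  "commands": [
    [[0, 0, 0], -0.05],
    [[0, 0, 0], -0.05],
    [[0, 0, 0], -0.05],
    [[0, 0, 0], -0.05],
    [[0, 0, 0], -0.05],
    [[0, 0, 0], -0.05],
    [[0, 0, 0], -0.05],
    [[0, 0, 0], -0.05],
    [[0, 0, 0], -0.05],
    [[0, 0, 0], -0.05],
    [[0, 0, 0], -0.05],
    [[0, 0, 0], -0.05],
    [[0, 0, 0], -0.05],
    [[0, 0, 0], -0.05],
    [[0, 0, 0], -0.05],
    [[0, 0, 0], -0.05],
    [[0, 0, 0], -0.05],
    [[0, 0, 0], -0.05],
    [[0, 0, 0], 0],
    [[0, 0, 0], 0]
  ],
  "grip_force": 80
}}

```text
time_s: 5.65
ee_pos: [0.4682, -0.1506, 0.0676]
ee_rot: [[0.053, 0.999, 0.007], [0.999, -0.053, 0.001], [0.001, 0.007, -1.0]]
wrist_force: [10.1, 4.5, 0.7]
grip_width: 0.0148
finger_force: 78.1
```

Run:
```python
from h import *
s=sense();R=np.array(s["ee_rot"]);print(s["time_s"],s["ee_pos"],s["wrist_force"],s["wrist_torque"],np.degrees(np.arctan2(R[1,0],R[0,0])))
save("wrist","w3")
```

```text
5.65 [ 0.46823504 -0.15056145  0.06763755] [10.08757468  4.53293714  0.65074753] [ 0.71807874 -1.57706928  0.0172231 ] 86.9903359569999
```

View pics/w3.png

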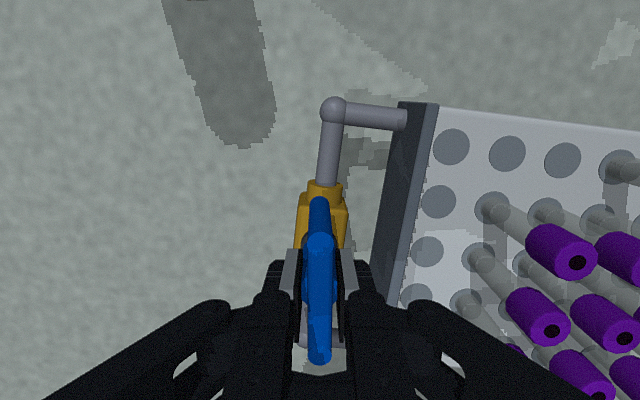

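The key turned with the gripper: the bar is near vertical at (320,205–360), and the pipe from (333,115) to (325,185) shows about 7° left.

Call:
{"api": "play_rows", "payload": {
  "commands": [
    [[0, 0, 0], -0.03],
    [[0, 0, 0], -0.03],
    [[0, 0, 0], -0.03],
    [[0, 0, 0], -0.03],
    [[0, 0, 0], 0],
    [[0, 0, 0], 0],
    [[0, 0, 0], 0]
  ]
}}

```text
time_s: 6.28
ee_pos: [0.4686, -0.1506, 0.0677]
ee_rot: [[0.171, 0.985, 0.008], [0.985, -0.171, 0.001], [0.002, 0.008, -1.0]]
wrist_force: [11.4, 4.1, -0.8]
grip_width: 0.0151
finger_force: 78.1
```

```bash
cat > c.py <<'E'
from h import *
s=sense();R=np.array(s["ee_rot"]);print(s["time_s"],s["ee_pos"],s["wrist_force"],s["wrist_torque"],s["grip_width"],np.degrees(np.arctan2(R[1,0],R[0,0])),s["effort"][5])
E
python3 c.py
```

```text
6.2833 [ 0.46856183 -0.15056941  0.06766405] [11.37885424  4.08111027 -0.81405718] [ 0.64899011 -1.8415243  -0.03273994] 0.015053208719311295 80.12597160111453 -0.004389593523228541
```

Call:
{"api": "play_rows", "payload": {
  "commands": [
    [[0, 0, 0], -0.02],
    [[0, 0, 0], 0],
    [[0, 0, 0], 0]
  ]
}}

```text
time_s: 6.53
ee_pos: [0.4686, -0.1506, 0.0676]
ee_rot: [[0.191, 0.982, 0.008], [0.982, -0.191, 0.0], [0.002, 0.008, -1.0]]
wrist_force: [12.1, 3.6, -0.7]
grip_width: 0.015
finger_force: 78.1
```

```bash
python3 c.py; python3 -c "
from h import *
save('wrist','w4')"
```

```text
6.5333 [ 0.46860185 -0.15056258  0.06763792] [12.05384239  3.60913236 -0.65835818] [ 0.60860388 -1.93886692  0.02441352] 0.014965552229741951 78.98495892368062 0.04523499752394855
```

View pics/w4.png

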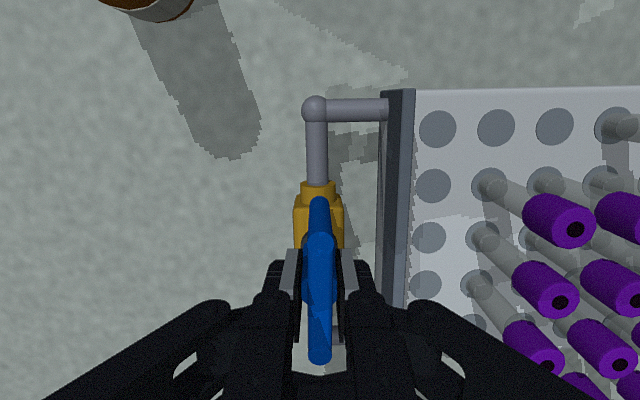

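The bar (318,205)–(320,360) is now in line with the pipe (314,110)–(317,185). I'll nudge a little further towards the stop to see whether it is felt.

Call:
{"api": "play_rows", "payload": {
  "commands": [
    [[0, 0, 0], -0.02],
    [[0, 0, 0], 0]
  ]
}}

```text
time_s: 6.75
ee_pos: [0.4687, -0.1506, 0.0677]
ee_rot: [[0.211, 0.977, 0.008], [0.977, -0.211, 0.0], [0.002, 0.008, -1.0]]
wrist_force: [13.2, 3.6, -1.7]
grip_width: 0.0148
finger_force: 78.1
```

```bash
python3 c.py
python3 - <<'E'
from h import *
def yaw(a,b,z):
    d=ray("wrist",a,z)-ray("wrist",b,z);return np.degrees(np.arctan2(d[1],d[0]))
im=imaging.read_camera("wrist");cv2.imwrite("pics/w5.png",cv2.resize(im[80:380,240:440,::-1],None,fx=2.0,fy=2.0))
E
```

```text
6.75 [ 0.46865807 -0.15060676  0.06766147] [13.20493764  3.60584801 -1.66600302] [ 0.5910815  -2.03259179  0.02426454] 0.014814858103237226 77.79183719619725 0.2300966950133443
```

View pics/w5.png

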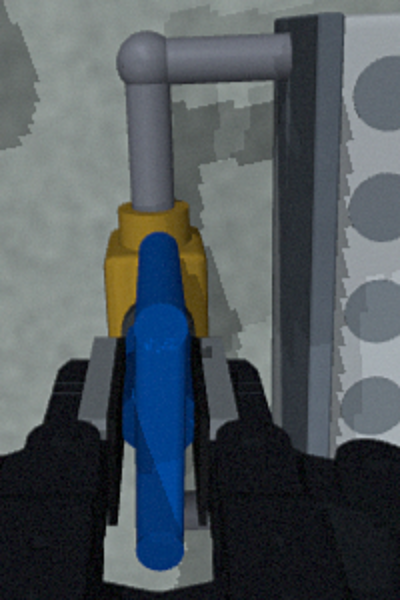

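Run:
```python
from h import *
f=lambda p:(240+p[0]/2,80+p[1]/2)
for n,a,b,z in[("panelR",(343,15),(330,440),.056),("panelL",(314,15),(305,440),.056),("pipe",(149,85),(153,205),.03),("bar",(161,330),(160,555),.092)]:
    A=ray("wrist",f(a),z);B=ray("wrist",f(b),z);d=A-B;print(n,A.round(3),B.round(3),np.degrees(np.arctan2(d[1],d[0])).round(1))
```

```text
panelR [ 0.525 -0.083  0.056] [ 0.508 -0.185  0.056] 80.4
panelL [ 0.519 -0.082  0.056] [ 0.502 -0.184  0.056] 80.3
pipe [ 0.481 -0.09   0.03 ] [ 0.476 -0.121  0.03 ] 79.5
bar [ 0.475 -0.13   0.092] [ 0.464 -0.18   0.092] 77.6
```

By measurement the bar is about 2.5° past in-line, right at the stop, so the valve is fully open. Releasing and retreating straight up.

Call:
{"api": "play_rows", "payload": {
  "commands": [
    [[0, 0, 0], 0],
    [[0, 0, 0], 0],
    [[0, 0, 0], 0],
    [[0, 0, 0], 0],
    [[0, 0, 0], 0],
    [[0, 0, 0], 0],
    [[0, 0, 0.01], 0],
    [[0, 0, 0.02], 0],
    [[0, 0, 0.025], 0],
    [[0, 0, 0.025], 0],
    [[0, 0, 0.025], 0],
    [[0, 0, 0.025], 0],
    [[-0.01, 0, 0.025], 0],
    [[-0.01, 0, 0.015], 0],
    [[0, 0, 0], 0],
    [[0, 0, 0], 0]
  ],
  "grip": 0.05
}}

```text
time_s: 8.13
ee_pos: [0.4459, -0.1514, 0.2374]
ee_rot: [[0.212, 0.977, 0.003], [0.977, -0.212, -0.001], [-0.0, 0.003, -1.0]]
wrist_force: [0.6, 0.2, -0.1]
grip_width: 0.0502
finger_force: 0.0
```

```bash
python3 c.py
python3 - <<'E'
from h import *
save("wrist","w6")
E
```

```text
8.1333 [ 0.44591688 -0.15141042  0.23741431] [ 0.57058195  0.17884712 -0.13530727] [0.01655371 0.00949881 0.01259642] 0.05018281267483712 77.7736895781623 -0.027877792599610984
```

View pics/w6.png

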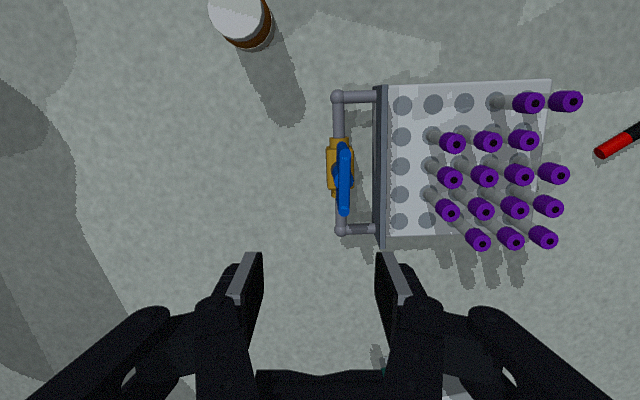

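The key, from (344,143) to (344,213), lies parallel to the pipe and the panel. The gripper is clear and the jar is still upright.

```bash
python3 -c "
from h import *
print(arm.job_done())"
```

```text
the job is handed in; nothing more can be done
None
```

The purple tray's valve is fully open: its key is turned clockwise to about the stop, roughly 2.5° past in line with the pipe. I released it without touching the yellow key or the jar, and handed the job in at about 8.2 s.

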